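# Load the covered incubator and switch it on

## Task

Two of the six covered wells of the sample incubator are empty, the others hold short jars hidden under their flaps: find the empty ones by touch and put the two blue-capped canisters in them, one in each, lowered upright through the flap to the bottom before you let go. Then switch the incubator on: lift the red collar of the locking toggle, swing the lever fully over to the other side and let the collar drop back so that it is locked. Leave the pump bottle, the timer and the wire rack undisturbed.

Things in the scene. Friction and masses are not known exactly. Their poses are not given: they have to be found in the camera images.
- incubator: White bench incubator, fixed. Origin at table height under the middle of the well block; x away from the robot at yaw 0, z up. Top face at 90 mm. Wells: x -83 to 83, y -122 to 122 mm; grey control end with toggle: y -122 to -202. Six square wells 68 mm wide, pitch 78 mm, walls 10 mm, floor at 10 mm. Which two are empty cannot be seen; an empty one has only a loose 6 mm rubber pad on its floor.
- well0 (a point): Middle of the closed flap of well 0, on its top, 87 mm above the table, at x -39, y +78 mm in the incubator's frame. All flaps: grey, 3 mm thick, hinged on the well's +x edge, sprung shut; they swing down into the well to 1.5 rad under a light push (0.5 N at the middle, 1 to 3 N near the hinge).
- well1 (a point): Middle of the closed flap of well 1, on its top, 87 mm above the table, at x -39, y +0 mm in the incubator's frame. A taken well holds a loose jar 52 mm across, 62 mm tall on the floor: its flap stops hard after about 6 mm at the middle, 12 mm at the free end, 2 to 3 mm next to the hinge.
- well2 (a point): Middle of the closed flap of well 2, on its top, 87 mm above the table, at x -39, y -78 mm in the incubator's frame. In an empty well nothing stops the flap; it hangs down by the +x wall and leaves about 62 mm for the canister.
- well3 (a point): Middle of the closed flap of well 3, on its top, 87 mm above the table, at x +39, y +78 mm in the incubator's frame. A canister that is home stands on the pad, its bottom 16 mm above the table, centre 86 mm.
- well4 (a point): Middle of the closed flap of well 4, on its top, 87 mm above the table, at x +39, y +0 mm in the incubator's frame. Flap as for the others.
- well5 (a point): Middle of the closed flap of well 5, on its top, 87 mm above the table, at x +39, y -78 mm in the incubator's frame. Flap as for the others.
- can_a_mid (a point): Sample canister, upright round cylinder 46 mm across, 140 mm tall, white with a blue cap (top 36 mm), about 0.25 kg, standing on the table. The point is at its centre, 70 mm above its bottom; z along it, up. When it stands home in a well its top is 66 mm above the incubator's top face.
- can_b_mid (a point): The second sample canister, the same as the first (46 mm across, 140 mm tall, point at its centre, 70 mm above its bottom).
- toggle_pivot (a point): Pivot of the locking toggle, 85 mm above the table, at x 0, y -165 mm in the incubator's frame; the lever turns about the incubator's y axis. Lever 10 mm thick, black ball end, 91 mm from pivot to tip. A yellow gate (x 13, y 26 mm, up to 34 mm from the pivot) stops the two lugs under the collar unless the collar is lifted 9 mm or more.
- collar_grip (a point): Centre of the red collar on the lever, a cylinder 26 mm across, 26 mm long, 49 mm from the pivot when down. Slides up the lever 15 mm against a spring (3 N, 5 N at the top), drops back when let go. z along the lever, away from the pivot; y: hinge axis. Can be pinched along y with the fingers straight down; it turns between the pads as the lever swings.
- toggle (a joint): Angle of the toggle lever, rad: 0 = off, leaning 0.4 rad to the incubator's -x (towards the robot); 0.8 = on, leaning 0.4 rad to its +x. It stays where it is left (about 0.05 N m friction). With the collar down it is locked at either end with a play of about 0.03 rad.
- collar (a joint): Lift of the red collar along the lever, m: 0 = down (locked), 0.015 = fully up.
- bottle_mid (a point): Bystander: green pump bottle, 60 mm across; body 110 mm tall, with a white pump up to 158 mm. The point is on its axis, 55 mm above the table; the spout points along -x of its frame, 30 mm from the axis.
- timer_mid (a point): Bystander: white bench timer lying flat, 62 x 70 x 26 mm (x, y, z); point at its centre.
- rack_mid (a point): Bystander: steel wire tube rack, empty, 70 x 160 x 65 mm (x, y, z); point at its centre.
There are look-alikes about, which are no part of the job. Leave any orange look-alike of the part that bears can_a_mid alone.

How it is judged (in metres and radians):
On the way, in this order (a step that is already met when the one before it is completed fails the run):
1. both canisters stand upright on the bottom of wells, let go (z of can_a_mid in the frame of incubator between 0.078 and 0.094 m and x of can_a_mid in the frame of incubator between -0.078 and 0.078 m and y of can_a_mid in the frame of incubator between -0.117 and 0.117 m and angle between each of can_a_mid, can_b_mid's own z axis and vertical below 0.15 rad and z of can_b_mid in the frame of incubator between 0.078 and 0.094 m and x of can_b_mid in the frame of incubator between -0.078 and 0.078 m and y of can_b_mid in the frame of incubator between -0.117 and 0.117 m and contact force between the fingers and can_a below 0.3 N and linear speed of each of can_a, can_b below 0.05 m/s and contact force between the fingers and can_b below 0.3 N), for 0.2 s.
2. the collar is lifted clear of the gate (value of joint collar above 0.007 m).
3. the toggle is fully over to on, with its collar down (value of joint toggle above 0.66 rad and value of joint collar below 0.004 m), for 0.2 s.
At the end, for the whole second after the job is handed in: Both canisters stand in wells, bottom within 8 mm of the pad, within 0.15 rad of upright, still, released; toggle over 0.66 rad, collar within 4 mm of down; pump bottle, timer and rack upright and within 30 mm of their starts (all of step 1 and all of step 3 and distance of each of bottle_mid, timer_mid, rack_mid from where it was at the start of the episode below 0.03 m and angle between each of bottle_mid, timer_mid, rack_mid's own z axis and vertical below 0.15 rad); the robot touches nothing.
It fails at once if the pump bottle is knocked away or over (distance of bottle_mid from where it was at the start of the episode above 0.03 m or angle between bottle_mid's own z axis and vertical above 0.3 rad).
It fails at once if the timer is knocked away or over (distance of timer_mid from where it was at the start of the episode above 0.03 m or angle between timer_mid's own z axis and vertical above 0.3 rad).
It fails at once if the wire rack is knocked away or over (distance of rack_mid from where it was at the start of the episode above 0.03 m or angle between rack_mid's own z axis and vertical above 0.3 rad).
It fails at once if a canister is tipped over (angle between any of can_a_mid, can_b_mid's own z axis and vertical above 0.6 rad).
It fails at once if a canister is dropped: let go more than about 25 mm above what it lands on ((linear speed of can_a above 0.7 m/s and contact force between the fingers and can_a below 0.3 N) or (linear speed of can_b above 0.7 m/s and contact force between the fingers and can_b below 0.3 N)).
It also fails if it takes over 72 s, if anything falls off the work surface, if the arm or the gripper's body presses on something with over 40 N, if the wrist force passes 120 N, or if a joint passes its speed limit or range.

## Robot

A 6-joint arm with a two-finger parallel gripper is mounted at the origin on the work surface. World frame = base frame: x ahead of the robot, y to its left, z up, the work surface at z = 0. Lengths are in mm, angles in rad, forces in N, time in s.
With the tool pointing down it reaches from about 375 to 975 mm from the base axis. Payload 3.8 kg.
Tool frame: the origin (TCP) lies at the very end of the fingers, on their centre line; the grasp point (between the pads) lies 19 mm behind it; z points along the fingers, y is the direction in which the jaws open and shut (so a half turn about z gives the same grasp; the last joint's range is limited). The gripper opens to 88 mm and grips with 3 to 60 N. Pads are 18 mm wide; open, the fingers measure 123 mm over their backs; the gripper's body (75 mm by 187 mm) begins 45 mm behind the grasp point.
Start: joints at [-0.037, 0.264, 1.604, -0, 1.274, -0.037], TCP at [674.995, -0.002, 238.706] pointing down, gripper open.
Joint ranges: [-2.63, 2.63], [-0.94, 2.18], [0.31, 2.57], [-1.31, 4.45], [0, 2.66], [-2.55, 2.55]. Speed limits (rad/s): [2.57, 2.57, 3.14, 3.14, 3.14, 3.14].

## Interface

Orientations are given as a unit quaternion [w, x, y, z].
In Python, from rig import arm gives the robot as it stands. The module is installed in compiled form; this text tells all that it offers.
- The arm moves only by the tool move_arm, never from a script. Its argument "moves" is a list of rows, each a list of 7 numbers: the shift along the tool's x, y, z in cm, then the turn, a rotation vector about the tool's x, y, z in rad, then the finger opening in cm, from 0 to 8.81. A call has 1 to 20 rows; each row is the pose to reach, as a shift and turn from the pose measured when the call began, along the tool's axes at that moment; what a row does not reach only later rows make up. A row lasts 1/12 s, in which the tool goes at most 41.7 mm and 7.16 degrees, less where a joint would pass 70% of its speed; a pose out of reach is approached as far as the arm can. A call with a gripper value outside its range is refused whole. The fingers move at their own pace and stop on an object; the grip force is fixed at half the most. Time passes only in rows, so rows that repeat a pose let the fingers close. It gives the time, the measured TCP pose, the force and the opening at its end, in the units of the state.
- arm.observe(): the state, without advancing time (a new reading comes with each control period).
- arm.read_camera(name): name is "scene" or "side" or "wrist"; returns a dict with "pixels" (480x640x3 uint8, red, green, blue), "fx", "fy", "cx", "cy" (pixels), "R" (3x3) and "t" (3): a world point X has camera coordinates R X + t. Camera axes: x right, y down, z forward; pixel columns grow to the right and rows downward; lengths in mm; the calibration is good to about 2 mm. The wrist camera is an equidistant fisheye: a pixel r from the principal point sees the ray r / f radians off the axis. A picture is of the moment at which its call begins. There is no depth.
- arm.close_job(): hands the job in, once; it reports no verdict.
Trained networks look in a picture, given as the dict that the camera call returned (one of the last four; its "shot" number tells which), for a name from the list of things; names that differ only in an ending like _2 or _b are one class to them, and where a whole thing is asked for, a point or a joint stands for the part that bears it (a point fixed in the world has none). Each returns a list of dicts, best first, with "p" (0 to 1); they miss things now and then, are a little off and sometimes report something else, mostly with a low value. They report only what shows in the picture. A call takes as long as a camera call. They do not tell look-alikes from the thing itself.
- arm.trace(query, picture): "mask" (480x640 bool, what is visible of it) and "extent" ([centre column, centre row, width, height] in pixels, round what is visible of it).
- arm.landmark_of(query, picture): "pixel" ([column, row] in pixels: a listed point, or the origin of a listed thing).
The state is a dict: "clock": time; "joint_positions": joint angles; "joint_velocities": joint speeds; "joint_torque": joint torques, N m; "eef_pos": TCP position; "tcp_rot": TCP orientation; "force": force on the tool from outside, world axes, zero at the start; "moment": the same for the moment, N m; "finger_gap": finger opening in mm.
Only numpy, scipy, OpenCV 4.12 (cv2) and the standard library are available. Lean on these libraries where they do the work, as an engineer would, in place of code of your own. Each camera call takes 0.05 s, during which the arm holds its last target.

## Working session

There is one attempt and no reset: what is moved stays moved. The work goes in short steps, Python scripts to look and compute and a tool call to move; the robot and the scene stay as the last step left them, time stands still between calls to the robot, and variables do not carry over. Pictures are saved under pics/ and viewed, and the job is handed in when it is done.

Besides the shell and the picture viewer there is one more tool, called by a JSON object that holds its "api" and its "payload". move_arm: Moves the arm, as the interface text tells. Its arguments: {"type":"object","properties":{"moves":{"type":"array","items":{"type":"array","items":{"type":"number"}}}},"required":["moves"]}

```bash
mkdir -p pics; cat > h.py <<'E'
from rig import arm
import numpy as np, cv2
def snap(n,tag):
    p=arm.read_camera(n); cv2.imwrite(f'pics/{tag}.png',p['pixels'][:,:,::-1]); return p
E
python3 - <<'E'
from h import *
print(arm.observe())
for n in ['scene','side','wrist']:
    p=snap(n,n+'0'); print(n,p['fx'],p['cx'],p['cy'],p['R'],p['t'])
    for q in ['incubator','can_a_mid','toggle_pivot','collar_grip','bottle_mid','timer_mid','rack_mid','well0','well1','well2','well3','well4','well5']:
        try: print(q,[(np.round(d['pixel']).tolist(),round(d['p'],2)) for d in arm.landmark_of(q,p)])
        except Exception as e: print(q,e)
E
```

```text
{'clock': 0.0, 'joint_positions': array([-3.68748360e-02,  2.64716798e-01,  1.60535685e+00,  2.98590876e-05,
        1.27370479e+00, -3.69315357e-02]), 'joint_velocities': array([ 0.00059669, -0.00052247,  0.00017237, -0.0006206 ,  0.00060886,
        0.00037281]), 'joint_torque': array([-9.59501231e-04, -5.02113855e+01, -3.56871557e+01,  7.25938403e-02,
        2.92220683e-02, -1.93505334e-04]), 'eef_pos': array([6.74293634e+02, 5.09171382e-02, 2.37421767e+02]), 'tcp_rot': array([-0.00081049,  0.70708941,  0.7071233 , -0.0007333 ]), 'force': array([0.23296832, 0.10711313, 0.56739942]), 'moment': array([-0.00142965,  0.07993215, -0.02519389]), 'finger_gap': 88.53149029466155}
scene 433.9251632260669 326.9849882853114 227.14948341451398 [[-0.65176248  0.75805234 -0.02371319]
 [ 0.42449978  0.33871193 -0.83968694]
 [-0.62849471 -0.55734269 -0.54255278]] [ 292.7411811  -153.10805307 1655.55163655]
incubator [([297.0, 239.0], 0.95)]
can_a_mid [([289.0, 222.0], 0.74), ([515.0, 298.0], 0.67), ([427.0, 285.0], 0.61), ([433.0, 313.0], 0.59)]
toggle_pivot [([264.0, 199.0], 0.59)]
collar_grip 
[... 2931 characters left out ...]
([124.0, 347.0], 0.62), ([190.0, 291.0], 0.6), ([112.0, 282.0], 0.56)]
well1 [([105.0, 203.0], 0.91), ([182.0, 208.0], 0.66), ([124.0, 347.0], 0.62), ([190.0, 291.0], 0.6), ([112.0, 282.0], 0.56)]
well2 [([105.0, 203.0], 0.91), ([182.0, 208.0], 0.66), ([124.0, 347.0], 0.62), ([190.0, 291.0], 0.6), ([112.0, 282.0], 0.56)]
well3 [([105.0, 203.0], 0.91), ([182.0, 208.0], 0.66), ([124.0, 347.0], 0.62), ([190.0, 291.0], 0.6), ([112.0, 282.0], 0.56)]
well4 [([105.0, 203.0], 0.91), ([182.0, 208.0], 0.66), ([124.0, 347.0], 0.62), ([190.0, 291.0], 0.6), ([112.0, 282.0], 0.56)]
well5 [([105.0, 203.0], 0.91), ([182.0, 208.0], 0.66), ([124.0, 347.0], 0.62), ([190.0, 291.0], 0.6), ([112.0, 282.0], 0.56)]
```

View pics/scene0.png

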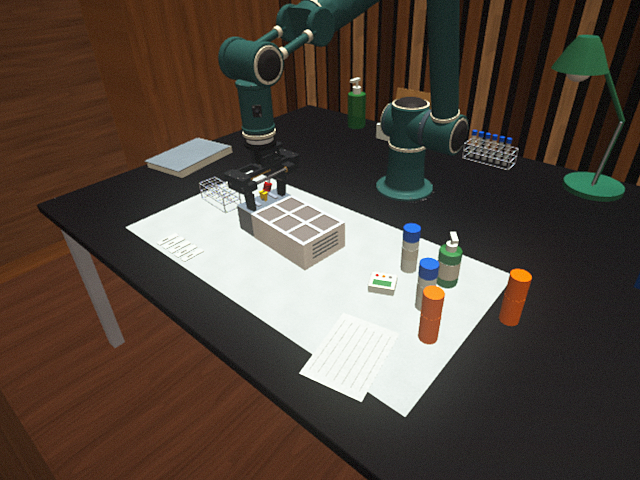

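View pics/side0.png

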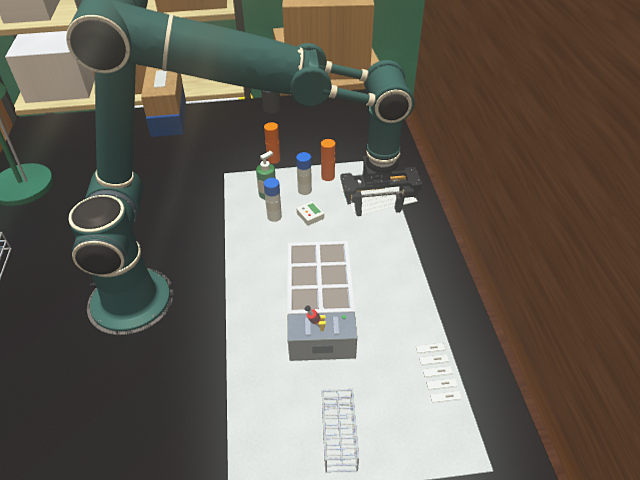

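View pics/wrist0.png

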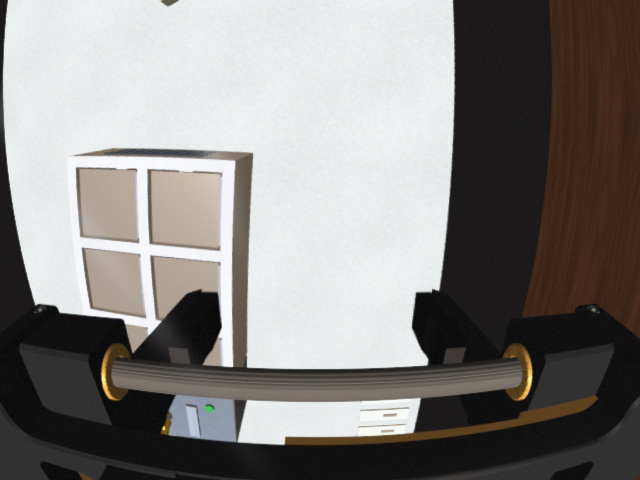

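```bash
cat >> h.py <<'E'
def ray(p,px):
    u=(np.asarray(px,float)-[p['cx'],p['cy']])
    if p.get('fish'):
        r=np.hypot(*u); th=r/p['fx']; d=np.array([*(np.sin(th)*u/max(r,1e-9)),np.cos(th)])
    else: d=np.array([u[0]/p['fx'],u[1]/p['fy'],1])
    R=np.array(p['R']);return -R.T@p['t'], R.T@d
def onz(p,px,z):
    o,d=ray(p,px); return o+d*(z-o[2])/d[2]
def proj(p,X):
    c=np.array(p['R'])@np.asarray(X,float)+p['t']
    if p.get('fish'):
        r=np.hypot(c[0],c[1]); th=np.arctan2(r,c[2]); return np.array([p['cx'],p['cy']])+p['fx']*th*c[:2]/r
    return np.array([p['cx']+p['fx']*c[0]/c[2],p['cy']+p['fy']*c[1]/c[2]])
def cam(n,tag):
    p=snap(n,tag); p['fish']=(n=='wrist'); return p
E
python3 - <<'E'
from h import *
for n in ['side','scene','wrist']:
    p=cam(n,n+'1'); print(n)
    P={}
    for q,z in [('well0',87),('toggle_pivot',85),('can_a_mid',70),('bottle_mid',55),('timer_mid',13),('rack_mid',32)]:
        for d in arm.landmark_of(q,p): print(q,np.round(d['pixel'],1),round(d['p'],2),np.round(onz(p,d['pixel'],z)[:2],1))
E
```

```text
side
well0 [332. 254.] 0.95 [560.7   9.7]
well0 [330.7 274.9] 0.76 [546.5 -64.4]
well0 [306.4 252.1] 0.73 [492.4  26.3]
well0 [304.4 276.2] 0.69 [477.6 -59.6]
well0 [341.3 301.8] 0.68 [ 560.2 -156.7]
well0 [304.5 296.1] 0.62 [ 470.6 -126.1]
toggle_pivot [322.1 328.5] 0.61 [ 501.9 -229.8]
toggle_pivot [312.1 317.7] 0.27 [ 481.8 -194.5]
can_a_mid [273.9 144.5] 0.86 [440.  561.2]
can_a_mid [304.6 171.4] 0.84 [527.9 399.7]
bottle_mid [263.7 179.6] 0.94 [394.4 395.4]
timer_mid [309.6 213.2] 0.93 [526.8 261.4]
timer_mid [304.5 171.4] 0.74 [533.8 471.8]
rack_mid [340. 431.] 0.68 [ 509.7 -467.3]
rack_mid [304.3 251.7] 0.57 [491.   80.7]
scene
well0 [324.3 223.7] 0.98 [488.1  25.7]
well0 [306.6 234.6] 0.88 [563.6  24.2]
well0 [286.6 223.8] 0.85 [558.6 -61.8]
well0 [270.7 215.9] 0.7 [ 557.1 -132.4]
well0 [307.  210.9] 0.69 [465.6 -65.3]
well0 [285.6 202.6] 0.59 [ 470.2 -155.3]
toggle_pivot [263.1 201.6] 0.95 [ 508.8 -220.4]
can_a_mid [433.6 312.4] 0.8 [597.7 451. ]
can_a_mid [427.5 285.6] 0.57 [524.4 393.4]
can_a_mid [516.5 295.3] 0.57 [422.9 574.1]
bottle_mid [449.2 266.4] 0.68 [403.3 391.2]
timer_mid [383.3 283.6] 0.71 [529.2 268.9]
rack_mid [221.4 194.4] 0.84 [ 506.8 -454.3]
wrist
well0 [112.1 278.8] 0.97 [475.8 -53. ]
well0 [103.1 204.9] 0.87 [479.5  20.6]
well0 [125. 346.] 0.67 [ 472.  -131.3]
well0 [187.3 289.2] 0.64 [556.3 -61. ]
well0 [185.  210.4] 0.6 [562.8  13.1]
toggle_pivot [170.  412.4] 0.69 [ 504.5 -224.7]
```

```bash
cat >> h.py <<'E'
from scipy.optimize import least_squares
def inc2w(v,L):
    x,y,a=v; L=np.atleast_2d(np.asarray(L,float)); c,s=np.cos(a),np.sin(a)
    return np.c_[x+c*L[:,0]-s*L[:,1], y+s*L[:,0]+c*L[:,1], L[:,2]]
WL=np.array([[-39,78,87],[-39,0,87],[-39,-78,87],[39,78,87],[39,0,87],[39,-78,87]],float)
E
python3 - <<'E'
from h import *
pts=[];V=np.array([516,-57,0.])
for n in ['side','scene','wrist']:
    p=cam(n,n+'2')
    L=np.vstack([WL,[0,-165,85]])
    for q,z in [('well0',87),('toggle_pivot',85)]:
        for d in arm.landmark_of(q,p):
            w=onz(p,d['pixel'],z); 
            G=inc2w(V,L); cand=range(6) if z==87 else [6]
            i=min(cand,key=lambda i:np.hypot(*(G[i]-w)[:2]))
            if np.hypot(*(G[i]-w)[:2])<40: pts.append((L[i],w))
A=np.array([a for a,b in pts]);B=np.array([b for a,b in pts])
r=least_squares(lambda v:(inc2w(v,A)-B)[:,:2].ravel(),V,loss='soft_l1',f_scale=5)
print(r.x, np.round((inc2w(r.x,A)-B)[:,:2],0).tolist())
v=r.x
C=[[-83,-202,90],[83,-202,90],[83,122,90],[-83,122,90]]
for n in ['side','scene','wrist']:
    p=cam(n,n+'3'); im=p['pixels'][:,:,::-1].copy()
    im=cv2.resize(im,None,fx=4,fy=4,interpolation=cv2.INTER_CUBIC) 
    def pl(Ls,col):
        W=inc2w(v,Ls); cv2.polylines(im,[np.round([(proj(p,w)+.5)*4 for w in W]).astype(int)],True,col,1)
    pl(C,(0,0,255))
    for w in WL: pl([[w[0]+dx*34,w[1]+dy*34,90] for dx,dy in [(-1,-1),(1,-1),(1,1),(-1,1)]],(0,255,0))
    c=proj(p,[v[0],v[1],90])*4
    x0,y0=int(max(0,c[0]-400)),int(max(0,c[1]-300))
    cv2.imwrite(f'pics/ov_{n}.png',im[y0:y0+600,x0:x0+800] if n!='wrist' else cv2.resize(im,(800,600),interpolation=cv2.INTER_AREA))
    if n!='wrist':
        for d in arm.trace('can_a_mid',p): print(n,d['extent'],d['p'])
E
```

```text
[ 5.17297132e+02 -5.92655083e+01 -8.56741437e-02] [[-13.0, 5.0], [8.0, 3.0], [-6.0, -1.0], [4.0, 10.0], [9.0, -3.0], [-3.0, -12.0], [2.0, -1.0], [-3.0, 2.0], [3.0, 6.0], [-3.0, 2.0], [-6.0, -4.0], [1.0, 2.0], [-5.0, 1.0], [-14.0, -21.0], [0.0, -2.0], [2.0, -2.0], [3.0, -0.0], [3.0, 0.0], [1.0, -1.0], [4.0, 1.0]]
side [273.2, 144.9, 18.7, 39.7] 0.88
side [304.9, 173.3, 16.8, 40.6] 0.63
side [329.4, 158.5, 8.6, 40.8] 0.62
scene [430.1, 315.2, 18.5, 55.1] 0.86
scene [516.2, 297.7, 29.6, 58.0] 0.58
```

View pics/ov_side.png

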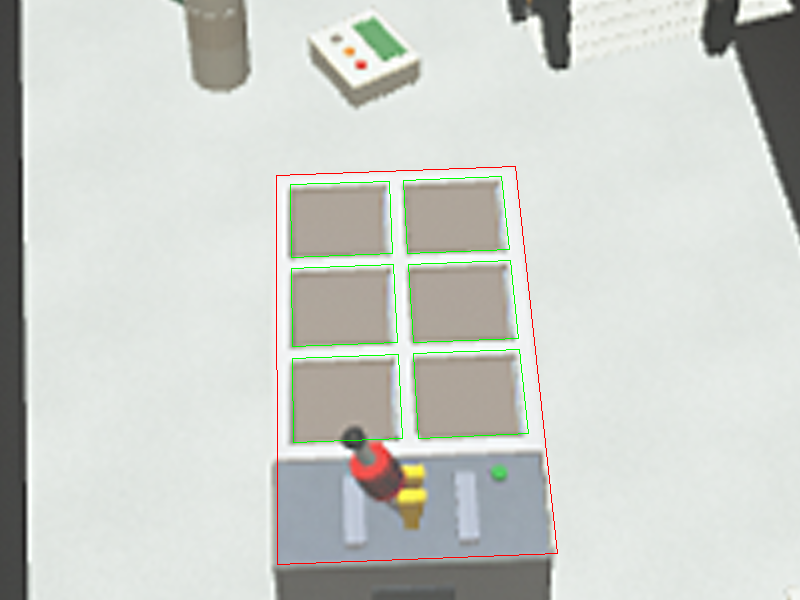

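View pics/ov_wrist.png

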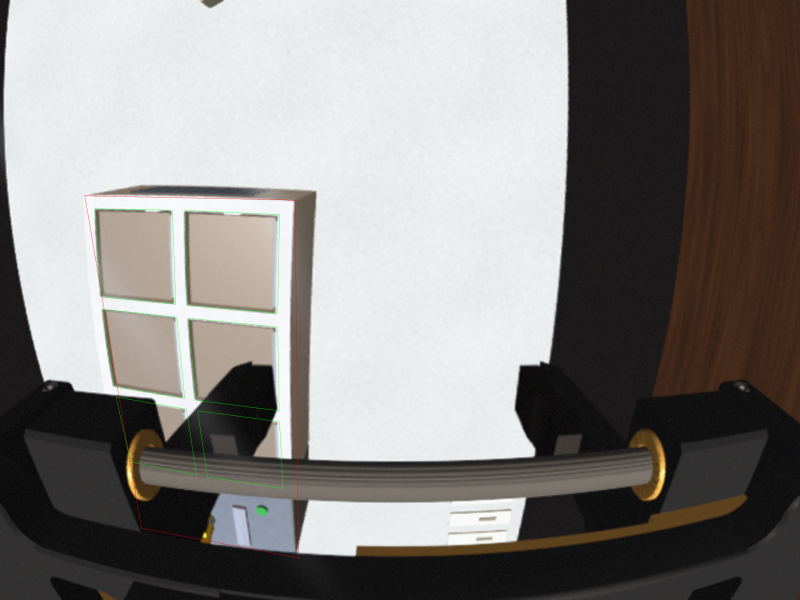

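View pics/ov_scene.png

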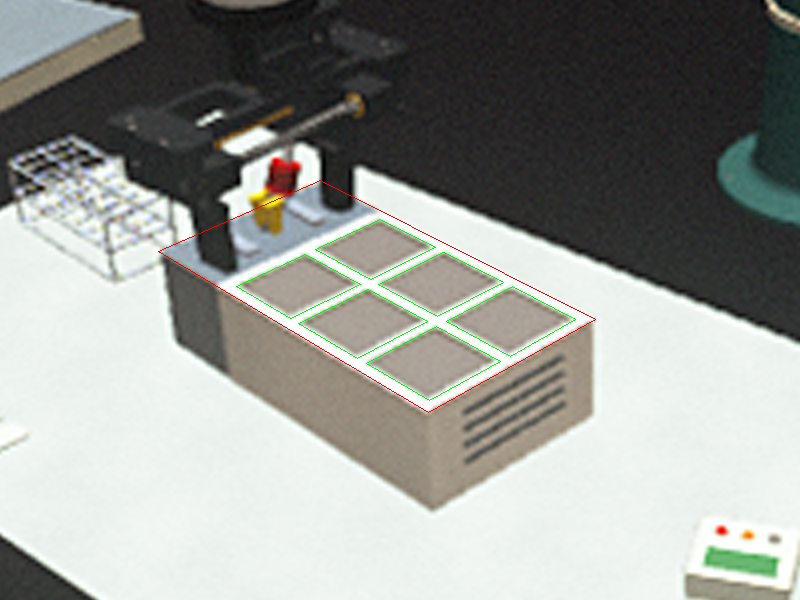

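```bash
python3 - <<'E'
from h import *
from scipy.optimize import minimize
from scipy.ndimage import map_coordinates
g=np.arange(-81,82,3.);gy=np.arange(-120,121,3.)
X,Y=np.meshgrid(g,gy);X=X.ravel();Y=Y.ravel()
def d1(a,c): return np.min(np.abs(a[:,None]-np.array(c)[None]),1)
inw=(d1(X,[-39,39])<34)&(d1(Y,[-78,0,78])<34)
Ls=np.c_[X,Y,np.where(inw,87,90)]
vis={'side':lambda L:L[:,0]<999,'scene':lambda L:L[:,0]<999,'wrist':lambda L:L[:,1]>-10}
P={n:cam(n,n+'5') for n in vis}
def sc(v,ns):
    s=0
    for n in ns:
        p=P[n]; m=vis[n](Ls)
        im=cv2.GaussianBlur(p['pixels'][:,:,2].astype(np.float32),(0,0),.7 if n!='wrist' else 1.5)  # blue ch
        px=np.array([proj(p,w) for w in inc2w(v,Ls[m])])
        val=map_coordinates(im,[px[:,1],px[:,0]],order=1)
        i=inw[m]; s-=np.corrcoef(val,(~i).astype(float))[0,1]
    return s
for ns in (['side'],['scene'],['wrist'],['side','scene','wrist']):
    best=None
    for a in (-.09,-.05,-.02):
        r=minimize(sc,[517,-59,a],args=(ns,),method='Nelder-Mead',options=dict(initial_simplex=[[517,-59,a],[525,-59,a],[517,-51,a],[517,-59,a+.03]]))
        if best is None or r.fun<best.fun: best=r
    print(ns,best.x,best.fun)
v=best.x
np.save('v.npy',v)
p=P['side']; im=cv2.resize(p['pixels'][:,:,::-1],None,fx=4,fy=4,interpolation=cv2.INTER_CUBIC)
for w in WL: cv2.polylines(im,[np.round([(proj(p,q)+.5)*4 for q in inc2w(v,[[w[0]+dx*34,w[1]+dy*34,90] for dx,dy in [(-1,-1),(1,-1),(1,1),(-1,1)]])]).astype(int)],True,(0,255,0),1)
cv2.imwrite('pics/ov2.png',im[850:1350,950:1650])
im=cv2.resize(p['pixels'][:,:,::-1],None,fx=5,fy=5,interpolation=cv2.INTER_CUBIC)
cv2.imwrite('pics/cans_side.png',im[550:1130,1200:1800])
p=P['scene'];im=cv2.resize(p['pixels'][:,:,::-1],None,fx=4,fy=4,interpolation=cv2.INTER_CUBIC)
cv2.imwrite('pics/cans_scene.png',im[860:1430,1440:2160])
E
```

```text
['side'] [ 5.15200648e+02 -6.03265364e+01 -8.76564637e-02] -0.8775929125278682
['scene'] [ 5.14241591e+02 -6.27638246e+01 -8.90213669e-02] -0.8649120275204711
['wrist'] [ 5.14395635e+02 -5.99169512e+01 -8.78242920e-02] -0.872801885167706
['side', 'scene', 'wrist'] [ 5.14705304e+02 -6.05029482e+01 -8.63741608e-02] -2.583373400617945
```

View pics/ov2.png

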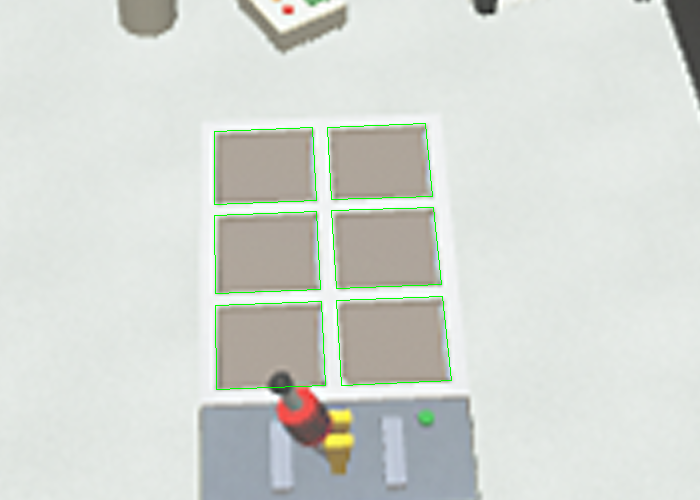

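View pics/cans_side.png

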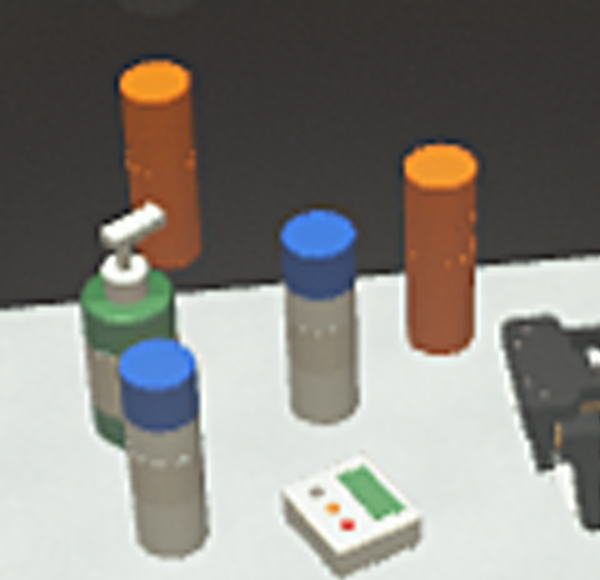

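View pics/cans_scene.png

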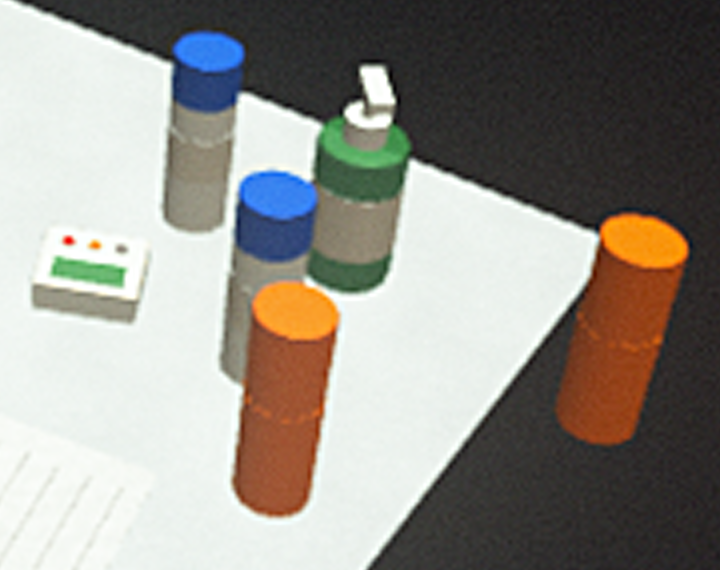

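```bash
python3 - <<'E'
from h import *
s=cam('side','t1');c=cam('scene','t2')
for nm,a,b in [('near',(271.6,182.8),(412,228)),('far',(303.6,156.8),(429.2,263.5)),('orange',(328,143),(433.8,292.5)),('orange2',(271,126.4),(521,275))]:
    print(nm,onz(s,a,140).round(1),onz(c,b,140).round(1))
# cap blob check
for n,p in (('side',s),('scene',c)):
    im=p['pixels'].astype(int); m=((im[:,:,2]>im[:,:,0]+70)&(im[:,:,2]>190)).astype(np.uint8)
    k,l,st,ce=cv2.connectedComponentsWithStats(m)
    for i in range(1,k):
        if st[i,4]>15: print(n,st[i],ce[i],onz(p,ce[i],140).round(1))
print(proj(s,[525,397,0]))
v=np.load('v.npy');print(v,inc2w(v,WL).round(1),inc2w(v,[0,-165,85]))
E
```

```text
near [417.5 271.4 140. ] [420.2 279.2 140. ]
far [525.1 384.2 140. ] [528. 392. 140.]
orange [610.4 445.5 140. ] [612.4 451.  140. ]
orange2 [435.5 566.3 140. ] [435.6 574.2 140. ]
side [296 152  15   9  97] [303.13402062 156.26804124] [524.  387.1 140. ]
side [264 178  15  10 116] [270.82758621 182.31896552] [415.4 274.  140. ]
scene [404 223  17  10 126] [411.97619048 227.57142857] [418.4 278.1 140. ]
scene [420 258  19  12 179] [428.99441341 263.12849162] [527.  390.9 140. ]
[304.43929299 188.69936689]
[ 5.14705304e+02 -6.05029482e+01 -8.63741608e-02] [[ 482.6   20.6   87. ]
 [ 475.9  -57.1   87. ]
 [ 469.1 -134.8   87. ]
 [ 560.3   13.8   87. ]
 [ 553.6  -63.9   87. ]
 [ 546.8 -141.6   87. ]] [[ 500.47128151 -224.88783983   85.        ]]
```

{"api": "move_arm", "payload": {"moves": [[0.7, -6, 5, 0, 0, 0, 0], [1.4, -11.4, 8, 0, 0, 0, 0], [1.4, -11.4, 11, 0, 0, 0, 0], [1.4, -11.4, 13.6, 0, 0, 0, 0], [1.4, -11.4, 13.6, 0, 0, 0, 0], [1.4, -11.4, 13.6, 0, 0, 0, 0], [1.4, -11.4, 13.6, 0, 0, 0, 0], [1.4, -11.4, 13.6, 0, 0, 0, 0]]}}

```text
clock: 4.77
eef_pos: [563.3, 13.9, 104.7]
tcp_rot: [0.001, 0.707, 0.707, 0.001]
force: [0.8, -0.3, 0.6]
finger_gap: 37.2
```

{"api": "move_arm", "payload": {"moves": [[0, -0.3, 0.8, 0, 0, 0, 0], [0, -0.3, 0.8, 0, 0, 0, 0], [0, -0.3, 0.8, 0, 0, 0, 0], [0, -0.3, 0.8, 0, 0, 0, 0], [0, -0.3, 0.8, 0, 0, 0, 0]]}}

```text
clock: 5.18
eef_pos: [560.9, 13.9, 97.2]
tcp_rot: [0.002, 0.707, 0.707, 0.002]
force: [-0.9, -1.0, -0.1]
finger_gap: 4.1
```

Now press in: flap at 87, a jar stops it at 81.

{"api": "move_arm", "payload": {"moves": [[0, 0, 0.7, 0, 0, 0, 0], [0, 0, 1.0, 0, 0, 0, 0], [0, 0, 1.3, 0, 0, 0, 0], [0, 0, 1.6, 0, 0, 0, 0], [0, 0, 1.8, 0, 0, 0, 0], [0, 0, 1.9, 0, 0, 0, 0], [0, 0, 1.9, 0, 0, 0, 0], [0, 0, 1.9, 0, 0, 0, 0]]}}

```text
clock: 5.85
eef_pos: [561.1, 13.8, 81.5]
tcp_rot: [0.002, 0.707, 0.707, 0.002]
force: [-9.2, -0.8, 22.2]
finger_gap: 0.6
```

Well 3 is taken (22 N at 6 mm). On to well 4.

{"api": "move_arm", "payload": {"moves": [[0, 0, -1.6, 0, 0, 0, 0], [-4, -0.4, -1.6, 0, 0, 0, 0], [-7.8, -0.7, -1.6, 0, 0, 0, 0], [-7.8, -0.7, -1.6, 0, 0, 0, 0], [-7.8, -0.7, -0.6, 0, 0, 0, 0], [-7.8, -0.7, -0.3, 0, 0, 0, 0], [-7.8, -0.7, 0, 0, 0, 0, 0], [-7.8, -0.7, 0.2, 0, 0, 0, 0], [-7.8, -0.7, 0.3, 0, 0, 0, 0], [-7.8, -0.7, 0.3, 0, 0, 0, 0]]}}

```text
clock: 6.68
eef_pos: [553.5, -63.8, 81.5]
tcp_rot: [0.001, 0.706, 0.708, 0.0]
force: [-12.7, -2.1, 25.8]
finger_gap: 0.3
```

{"api": "move_arm", "payload": {"moves": [[0, 0, -1.6, 0, 0, 0, 0], [-4, -0.4, -1.6, 0, 0, 0, 0], [-7.8, -0.7, -1.6, 0, 0, 0, 0], [-7.8, -0.7, -1.6, 0, 0, 0, 0], [-7.8, -0.7, -0.6, 0, 0, 0, 0], [-7.8, -0.7, -0.3, 0, 0, 0, 0], [-7.8, -0.7, 0, 0, 0, 0, 0], [-7.8, -0.7, 0.2, 0, 0, 0, 0], [-7.8, -0.7, 0.3, 0, 0, 0, 0], [-7.8, -0.7, 0.3, 0, 0, 0, 0]]}}

```text
clock: 7.52
eef_pos: [546.3, -140.6, 77.9]
tcp_rot: [0.0, 0.706, 0.708, -0.0]
force: [-0.7, 0.9, 0.9]
finger_gap: 0.5
```

Well 5 is empty. Next well 2.

{"api": "move_arm", "payload": {"moves": [[0, 0, -2, 0, 0, 0, 0], [0.3, -4, -2, 0, 0, 0, 0], [0.6, -7.7, -2, 0, 0, 0, 0], [0.6, -7.7, -2, 0, 0, 0, 0], [0.6, -7.7, -1, 0, 0, 0, 0], [0.6, -7.7, -0.7, 0, 0, 0, 0], [0.6, -7.7, -0.4, 0, 0, 0, 0], [0.6, -7.7, -0.2, 0, 0, 0, 0], [0.6, -7.7, 0, 0, 0, 0, 0], [0.6, -7.7, 0, 0, 0, 0, 0]]}}

```text
clock: 8.35
eef_pos: [470.3, -135.0, 81.7]
tcp_rot: [-0.0, 0.706, 0.709, -0.001]
force: [-14.9, 4.9, 32.7]
finger_gap: 0.5
```

Taken. Well 1 at (476, -57).

{"api": "move_arm", "payload": {"moves": [[0, 0, -1.6, 0, 0, 0, 0], [4, 0.3, -1.6, 0, 0, 0, 0], [7.8, 0.5, -1.6, 0, 0, 0, 0], [7.8, 0.5, -1.6, 0, 0, 0, 0], [7.8, 0.5, -0.6, 0, 0, 0, 0], [7.8, 0.5, -0.3, 0, 0, 0, 0], [7.8, 0.5, 0, 0, 0, 0, 0], [7.8, 0.5, 0.2, 0, 0, 0, 0], [7.8, 0.5, 0.3, 0, 0, 0, 0], [7.8, 0.5, 0.3, 0, 0, 0, 0]]}}

```text
clock: 9.18
eef_pos: [474.7, -57.8, 78.2]
tcp_rot: [-0.001, 0.706, 0.708, -0.001]
force: [-0.2, -1.0, 0.4]
finger_gap: 0.6
```

{"api": "move_arm", "payload": {"moves": [[0, 0, -4, 0, 0, 0, 8.8], [3, -0.5, -8, 0, 0, 0, 8.8], [7, -1.2, -10, 0, 0, 0, 8.8], [11, -1.9, -10, 0, 0, 0, 8.8], [15, -2.6, -10, 0, 0, 0, 8.8], [19, -3.3, -10, 0, 0, 0, 8.8], [23, -4, -10, 0, 0, 0, 8.8], [27, -4.7, -10, 0, 0, 0, 8.8], [31, -5.4, -10, 0, 0, 0, 8.8], [33.5, -5.7, -10, 0, 0, 0, 8.8], [33.5, -5.7, -10, 0, 0, 0, 8.8], [33.5, -5.7, -10, 0, 0, 0, 8.8]]}}

```text
clock: 10.18
eef_pos: [416.7, 277.9, 178.2]
tcp_rot: [-0.001, 0.705, 0.709, -0.001]
force: [-1.0, -0.4, 0.3]
finger_gap: 78.4
```

```bash
python3 - <<'E'
from h import *
p=cam('wrist','w10'); print(arm.observe()['eef_pos'],arm.observe()['clock'])
im=p['pixels'].astype(int); m=((im[:,:,2]>im[:,:,0]+70)&(im[:,:,2]>150)).astype(np.uint8)
k,l,st,ce=cv2.connectedComponentsWithStats(m)
for i in range(1,k):
    if st[i,4]>40: print(st[i],ce[i],onz(p,ce[i],140).round(1))
E
```

```text
[416.83944187 276.79147242 177.99391791] 10.2333
[ 482   40   71   83 4458] [516.92530283  80.77658143] [523.3 390.2 140. ]
[ 274  240   84   77 5058] [315.27560301 277.80110716] [416.3 278.9 140. ]
```

View pics/w10.png

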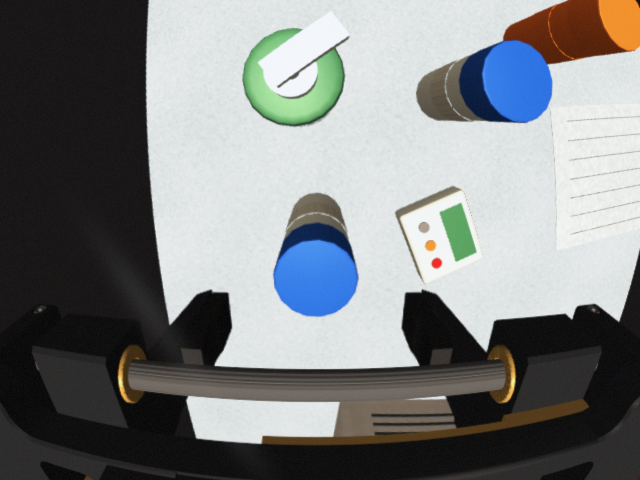

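{"api": "move_arm", "payload": {"moves": [[0, 0, 3, 0, 0, 0, 8.8], [0, 0, 6, 0, 0, 0, 8.8], [0, 0, 7.5, 0, 0, 0, 8.8], [0, 0, 7.5, 0, 0, 0, 8.8], [0, 0, 7.5, 0, 0, 0, 8.8], [0, 0, 7.5, 0, 0, 0, 4], [0, 0, 7.5, 0, 0, 0, 4], [0, 0, 7.5, 0, 0, 0, 4], [0, 0, 7.5, 0, 0, 0, 4], [0, 0, 7.5, 0, 0, 0, 4], [0, 0, 7.5, 0, 0, 0, 4], [0, 0, 7.5, 0, 0, 0, 4]]}}

```text
clock: 11.23
eef_pos: [416.7, 276.9, 103.3]
tcp_rot: [-0.001, 0.706, 0.709, -0.001]
force: [-0.3, -0.9, 1.4]
finger_gap: 45.1
```

{"api": "move_arm", "payload": {"moves": [[0, 0, -3, 0, 0, 0, 4], [0, 0, -6, 0, 0, 0, 4], [0, 0, -9, 0, 0, 0, 4], [-3, 0.9, -11, 0, 0, 0, 4], [-6.5, 1.9, -11, 0, 0, 0, 4], [-10, 3, -11, 0, 0, 0, 4], [-13.5, 4.1, -11, 0, 0, 0, 4], [-17, 5.1, -11, 0, 0, 0, 4], [-20.5, 6.2, -11, 0, 0, 0, 4], [-24, 7.2, -11, 0, 0, 0, 4], [-27.5, 8.3, -11, 0, 0, 0, 4], [-31, 9.4, -11, 0, 0, 0, 4], [-34.5, 10.4, -11, 0, 0, 0, 4], [-38, 11.5, -11, 0, 0, 0, 4], [-41, 12.4, -11, 0, 0, 0, 4], [-41.8, 12.7, -11, 0, 0, 0, 4], [-41.8, 12.7, -11, 0, 0, 0, 4], [-41.8, 12.7, -11, 0, 0, 0, 4]]}}

```text
clock: 12.73
eef_pos: [545.1, -140.1, 212.5]
tcp_rot: [-0.002, 0.706, 0.708, -0.002]
force: [0.2, -0.1, -1.6]
finger_gap: 45.2
```

```bash
python3 - <<'E'
from h import *
p=cam('side','s11'); print(arm.observe()['eef_pos'],arm.observe()['finger_gap'])
im=cv2.resize(p['pixels'][:,:,::-1],None,fx=4,fy=4,interpolation=cv2.INTER_CUBIC)
cv2.imwrite('pics/s11c.png',im[800:1400,900:1700])
E
```

```text
[ 544.98638665 -139.37504582  212.64537715] 45.47257208629092
```

View pics/s11c.png

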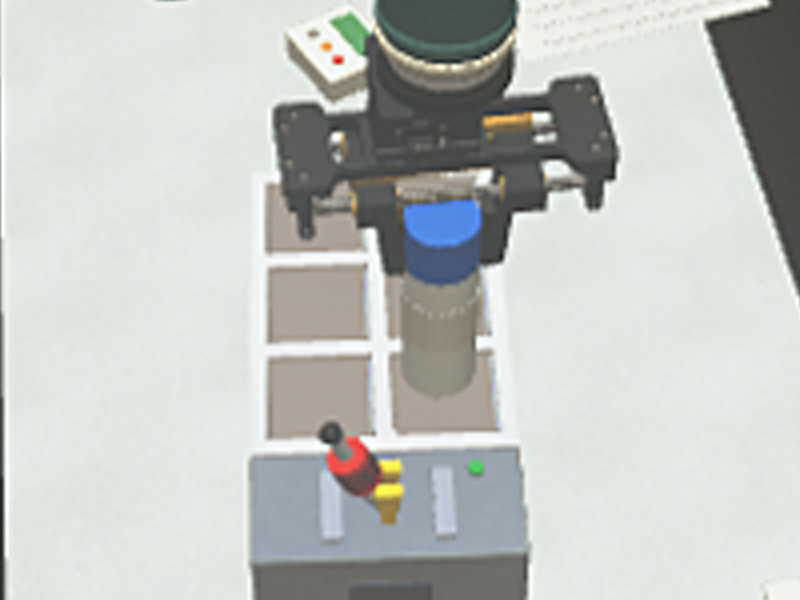

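{"api": "move_arm", "payload": {"moves": [[-0.2, -0.1, 1.5, 0, 0, 0, 4], [-0.2, -0.1, 2.2, 0, 0, 0, 4], [-0.2, -0.1, 3, 0, 0, 0, 4], [-0.2, -0.1, 4, 0, 0, 0, 4], [-0.2, -0.1, 5, 0, 0, 0, 4], [-0.2, -0.1, 5, 0, 0, 0, 4]]}}

```text
clock: 13.28
eef_pos: [541.8, -140.3, 159.8]
tcp_rot: [-0.004, 0.705, 0.709, -0.003]
force: [-1.7, 1.1, -3.1]
finger_gap: 45.3
```

{"api": "move_arm", "payload": {"moves": [[0, 0.1, 1, 0, 0, 0, 4], [0, 0.1, 2, 0, 0, 0, 4], [0, 0.1, 3, 0, 0, 0, 4], [0, 0.1, 3.5, 0, 0, 0, 4], [0, 0.1, 3.8, 0, 0, 0, 4], [0, 0.1, 3.9, 0, 0, 0, 4], [0, 0.1, 3.9, 0, 0, 0, 4]]}}

```text
clock: 13.87
eef_pos: [542.2, -140.3, 120.4]
tcp_rot: [-0.004, 0.705, 0.709, -0.003]
force: [0.2, -0.6, -2.3]
finger_gap: 45.4
```

{"api": "move_arm", "payload": {"moves": [[0, 0, 0.1, 0, 0, 0, 4], [0, 0, 0.2, 0, 0, 0, 4], [0, 0, 0.25, 0, 0, 0, 4], [0, 0, 0.25, 0, 0, 0, 4]]}}

```text
clock: 14.2
eef_pos: [542.8, -140.5, 119.5]
tcp_rot: [-0.003, 0.705, 0.709, -0.003]
force: [-3.2, 0.7, 4.9]
finger_gap: 45.6
```

On the pad (force rose 7 N at the expected height). Release, rise and go to the far can.

{"api": "move_arm", "payload": {"moves": [[0, 0, 0, 0, 0, 0, 8.8], [0, 0, 0, 0, 0, 0, 8.8], [0, 0, 0, 0, 0, 0, 8.8], [0, 0, 0, 0, 0, 0, 8.8], [0, 0, -3, 0, 0, 0, 8.8], [0, 0, -6, 0, 0, 0, 8.8]]}}

```text
clock: 14.7
eef_pos: [541.3, -140.0, 177.4]
tcp_rot: [-0.006, 0.705, 0.709, -0.004]
force: [0.5, -0.4, 0.3]
finger_gap: 83.3
```

```bash
python3 - <<'E'
from h import *
p=cam('side','s12'); print(arm.observe()['eef_pos'],arm.observe()['finger_gap'])
im=cv2.resize(p['pixels'][:,:,::-1],None,fx=4,fy=4,interpolation=cv2.INTER_CUBIC)
cv2.imwrite('pics/s12c.png',im[800:1400,900:1700])
E
```

```text
[ 546.27818464 -141.42072568  186.02105215] 86.6618740115751
```

View pics/s12c.png

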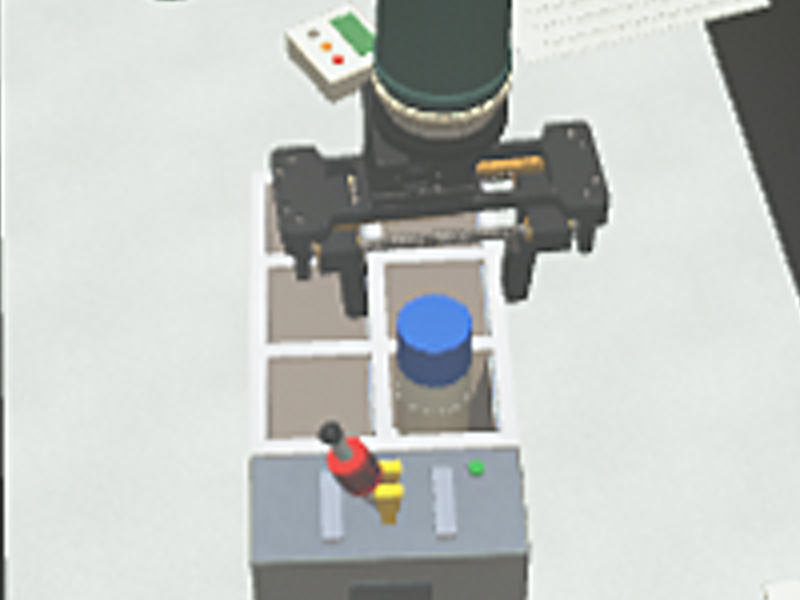

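{"api": "move_arm", "payload": {"moves": [[4, -0.2, 0, 0, 0, 0, 8.8], [8, -0.3, 0, 0, 0, 0, 8.8], [12, -0.5, 0, 0, 0, 0, 8.8], [16, -0.6, 0, 0, 0, 0, 8.8], [20, -0.8, 0, 0, 0, 0, 8.8], [24, -1, 0, 0, 0, 0, 8.8], [28, -1.1, 0, 0, 0, 0, 8.8], [32, -1.3, 0, 0, 0, 0, 8.8], [36, -1.4, 0, 0, 0, 0, 8.8], [40, -1.6, 0, 0, 0, 0, 8.8], [44, -1.8, 0, 0, 0, 0, 8.8], [48, -2, 0, 0, 0, 0, 8.8], [52, -2.1, 0, 0, 0, 0, 8.8], [53.1, -2.1, 0, 0, 0, 0, 8.8], [53.1, -2.1, 0, 0, 0, 0, 8.8], [53.1, -2.1, 0, 0, 0, 0, 8.8]]}}

```text
clock: 16.08
eef_pos: [522.3, 389.3, 185.0]
tcp_rot: [0.0, 0.705, 0.709, -0.001]
force: [0.8, -0.0, 0.5]
finger_gap: 88.1
```

```bash
python3 - <<'E'
from h import *
p=cam('wrist','w13'); print(arm.observe()['eef_pos'],arm.observe()['tcp_rot'],arm.observe()['clock'])
im=p['pixels'].astype(int); m=((im[:,:,2]>im[:,:,0]+70)&(im[:,:,2]>150)).astype(np.uint8)
k,l,st,ce=cv2.connectedComponentsWithStats(m)
for i in range(1,k):
    if st[i,4]>40: print(st[i],ce[i],onz(p,ce[i],140).round(1))
E
```

```text
[522.52712672 388.30321175 185.07120558] [ 8.78699273e-05  7.05292975e-01  7.08914309e-01 -1.52139028e-03] 16.1333
[ 279  233   83   75 4790] [320.04655532 270.38037578] [524.6 391.8 140. ]
```

View pics/w13.png

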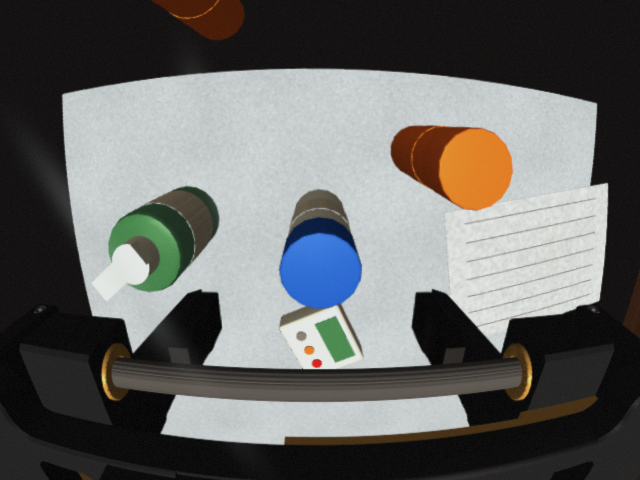

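{"api": "move_arm", "payload": {"moves": [[0.2, 0.2, 3, 0, 0, 0, 8.8], [0.2, 0.2, 6, 0, 0, 0, 8.8], [0.2, 0.2, 8.2, 0, 0, 0, 8.8], [0.2, 0.2, 8.2, 0, 0, 0, 8.8], [0.2, 0.2, 8.2, 0, 0, 0, 8.8], [0.2, 0.2, 8.2, 0, 0, 0, 4], [0.2, 0.2, 8.2, 0, 0, 0, 4], [0.2, 0.2, 8.2, 0, 0, 0, 4], [0.2, 0.2, 8.2, 0, 0, 0, 4], [0.2, 0.2, 8.2, 0, 0, 0, 4], [0.2, 0.2, 8.2, 0, 0, 0, 4], [0.2, 0.2, 8.2, 0, 0, 0, 4]]}}

```text
clock: 17.13
eef_pos: [524.4, 390.4, 103.5]
tcp_rot: [0.0, 0.705, 0.709, -0.001]
force: [-0.5, 0.2, 2.4]
finger_gap: 45.4
```

{"api": "move_arm", "payload": {"moves": [[0, 0, -3, 0, 0, 0, 4], [0, 0, -6, 0, 0, 0, 4], [0, 0, -9, 0, 0, 0, 4], [-3, -0.3, -11, 0, 0, 0, 4], [-6.5, -0.7, -11, 0, 0, 0, 4], [-10, -1.2, -11, 0, 0, 0, 4], [-13.5, -1.6, -11, 0, 0, 0, 4], [-17, -2, -11, 0, 0, 0, 4], [-20.5, -2.4, -11, 0, 0, 0, 4], [-24, -2.8, -11, 0, 0, 0, 4], [-27.5, -3.2, -11, 0, 0, 0, 4], [-31, -3.6, -11, 0, 0, 0, 4], [-34.5, -4, -11, 0, 0, 0, 4], [-38, -4.4, -11, 0, 0, 0, 4], [-41.5, -4.8, -11, 0, 0, 0, 4], [-44, -5.1, -11, 0, 0, 0, 4], [-44.8, -5.2, -11, 0, 0, 0, 4], [-44.8, -5.2, -11, 0, 0, 0, 4], [-44.8, -5.2, -11, 0, 0, 0, 4]]}}

```text
clock: 18.72
eef_pos: [474.8, -57.3, 214.1]
tcp_rot: [-0.0, 0.706, 0.709, -0.001]
force: [0.7, -0.2, -3.1]
finger_gap: 45.4
```

{"api": "move_arm", "payload": {"moves": [[0, -0.1, 1.5, 0, 0, 0, 4], [0, -0.1, 2.2, 0, 0, 0, 4], [0, -0.1, 3, 0, 0, 0, 4], [0, -0.1, 4, 0, 0, 0, 4], [0, -0.1, 5.2, 0, 0, 0, 4], [0, -0.1, 5.2, 0, 0, 0, 4]]}}

```text
clock: 19.22
eef_pos: [471.5, -56.5, 158.9]
tcp_rot: [-0.003, 0.705, 0.709, -0.003]
force: [-2.1, 0.8, -3.1]
finger_gap: 45.6
```

{"api": "move_arm", "payload": {"moves": [[0, 0.1, 1, 0, 0, 0, 4], [0, 0.1, 2, 0, 0, 0, 4], [0, 0.1, 3, 0, 0, 0, 4], [0, 0.1, 3.5, 0, 0, 0, 4], [0, 0.1, 3.8, 0, 0, 0, 4], [0, 0.1, 3.9, 0, 0, 0, 4], [0, 0.1, 4.0, 0, 0, 0, 4], [0, 0.1, 4.0, 0, 0, 0, 4]]}}

```text
clock: 19.88
eef_pos: [471.7, -56.6, 119.7]
tcp_rot: [-0.003, 0.705, 0.709, -0.003]
force: [-3.9, 0.3, 3.5]
finger_gap: 45.4
```

{"api": "move_arm", "payload": {"moves": [[0, 0, 0, 0, 0, 0, 8.8], [0, 0, 0, 0, 0, 0, 8.8], [0, 0, 0, 0, 0, 0, 8.8], [0, 0, 0, 0, 0, 0, 8.8], [0, 0, -3, 0, 0, 0, 8.8], [0, 0, -6.5, 0, 0, 0, 8.8], [0, 0, -10, 0, 0, 0, 8.8], [0, 0, -13, 0, 0, 0, 8.8], [0, 0, -13, 0, 0, 0, 8.8]]}}

```text
clock: 20.63
eef_pos: [477.3, -57.3, 257.3]
tcp_rot: [0.002, 0.705, 0.709, 0.001]
force: [0.7, -0.4, 0.2]
finger_gap: 88.1
```

```bash
python3 - <<'E'
from h import *
o=arm.observe();print(o['eef_pos'],o['tcp_rot'],o['joint_positions'])
for n,sl in (('side',(800,1400,900,1700)),('scene',(600,1200,800,1600))):
    p=cam(n,n+'14')
    im=cv2.resize(p['pixels'][:,:,::-1],None,fx=4,fy=4,interpolation=cv2.INTER_CUBIC)
    cv2.imwrite(f'pics/{n}14c.png',im[sl[0]:sl[1],sl[2]:sl[3]])
    for q in ['toggle_pivot','collar_grip']: print(q,[(d['pixel'],d['p']) for d in arm.landmark_of(q,p)])
    v=np.load('v.npy'); print(proj(p,inc2w(v,[0,-165,85])[0]),proj(p,inc2w(v,[-49*np.sin(.4),-165,85+49*np.cos(.4)])[0]))
E
```

```text
[477.29697339 -57.27830941 257.32607632] [2.13717167e-03 7.05383830e-01 7.08822011e-01 6.64456684e-04] [-1.70283165e-01 -1.24970187e-01  1.98385387e+00 -1.43157087e-03
  1.27844816e+00 -1.74735843e-01]
toggle_pivot [([322.2, 326.1], 0.66)]
collar_grip [([312.9, 313.7], 0.5)]
[321.24180682 326.91963539] [313.0190802  315.88435366]
toggle_pivot [([263.7, 205.0], 0.68), ([275.0, 213.2], 0.45)]
collar_grip [([267.3, 184.4], 0.65)]
[264.06396096 200.20048085] [267.33871391 185.93609974]
```

View pics/side14c.png

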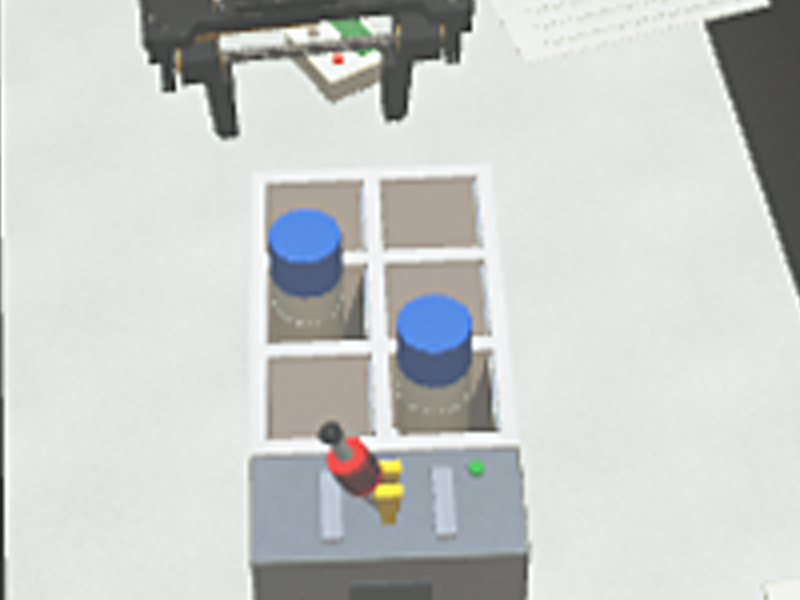

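View pics/scene14c.png

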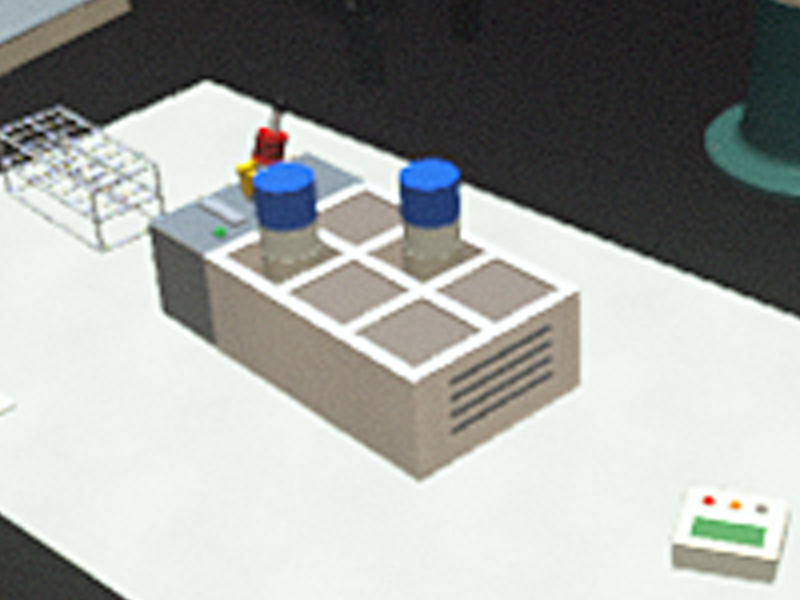

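{"api": "move_arm", "payload": {"moves": [[-1, 0, 1, 0, 0, -0.12, 8.8], [-3, 0.1, 2, 0, 0, -0.24, 8.8], [-5, 0.1, 3, 0, 0, -0.36, 8.8], [-7, 0.1, 4, 0, 0, -0.48, 8.8], [-9, 0.2, 5, 0, 0, -0.6, 8.8], [-11, 0.2, 5.5, 0, 0, -0.72, 8.8], [-13, 0.2, 6.2, 0, 0, -0.84, 8.8], [-15, 0.3, 6.2, 0, 0, -0.96, 8.8], [-16.6, 0.3, 6.2, 0, 0, -1.08, 8.8], [-16.6, 0.3, 6.2, 0, 0, -1.2, 8.8], [-16.6, 0.3, 6.2, 0, 0, -1.32, 8.8], [-16.6, 0.3, 6.2, 0, 0, -1.44, 8.8], [-16.6, 0.3, 6.2, 0, 0, -1.48, 8.8], [-16.6, 0.3, 6.2, 0, 0, -1.48, 8.8], [-16.6, 0.3, 6.2, 0, 0, -1.48, 8.8]]}}

```text
clock: 22.18
eef_pos: [473.9, -221.9, 183.9]
tcp_rot: [-0.008, 0.044, 0.999, 0.001]
force: [-0.5, -1.0, -0.4]
finger_gap: 88.0
```

```bash
python3 - <<'E'
from h import *
from scipy.spatial.transform import Rotation as Ro
o=arm.observe();q=o['tcp_rot'];M=Ro.from_quat([*q[1:],q[0]]).as_matrix();print(o['eef_pos'],o['joint_positions'].round(2),M.round(3))
p=cam('wrist','w15');v=np.load('v.npy')
print(inc2w(v,[-49*np.sin(.4),-165,130.1]))
for nm,r in (('tip',91),('col',49),('pivot',0)):
    print(nm,proj(p,inc2w(v,[-r*np.sin(.4),-165,85+r*np.cos(.4)])[0]))
E
```

```text
[ 473.8981968  -221.8921358   183.86549034] [-0.48  0.03  1.98 -0.01  1.15 -1.96] [[-0.996  0.087 -0.015]
 [ 0.087  0.996  0.002]
 [ 0.015  0.001 -1.   ]]
[[ 481.46091721 -223.24173996  130.1       ]]
tip [312.55348033 279.9690861 ]
col [313.2772826  279.92947222]
pivot [313.83423922 279.89892427]
```

View pics/w15.png

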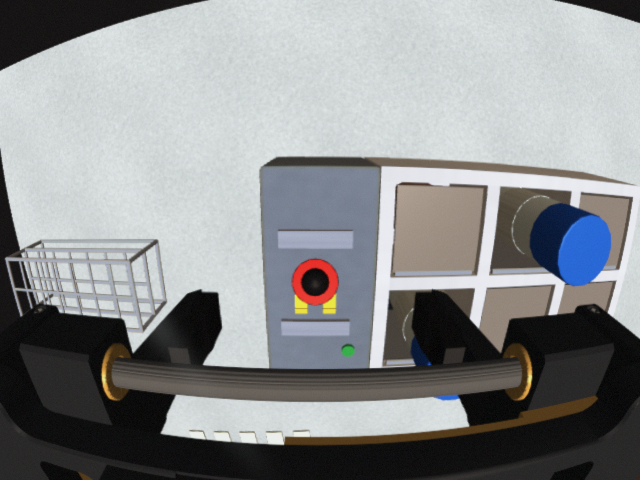

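{"api": "move_arm", "payload": {"moves": [[-0.8, 0, 1, 0, 0, 0, 8.8], [-0.8, 0, 3, 0, 0, 0, 8.8], [-0.9, 0, 5, 0, 0, 0, 8.8], [-0.9, 0, 7, 0, 0, 0, 8.8], [-0.9, 0, 7, 0, 0, 0, 8.8], [-0.9, 0, 7, 0, 0, 0, 6], [-0.9, 0, 7, 0, 0, 0, 5], [-0.9, 0, 7, 0, 0, 0, 4.5]]}}

```text
clock: 22.9
eef_pos: [483.2, -223.1, 115.3]
tcp_rot: [-0.006, 0.044, 0.999, 0.0]
force: [0.1, -0.8, 0.2]
finger_gap: 70.5
```

```bash
python3 - <<'E'
from h import *
from scipy.spatial.transform import Rotation as Ro
o=arm.observe();q=o['tcp_rot'];M=Ro.from_quat([*q[1:],q[0]]).as_matrix();print(o['eef_pos'],o['finger_gap'],M.round(3))
for n,sl in (('side',(1000,1600,900,1700)),('scene',(500,1100,700,1500))):
    p=cam(n,n+'16')
    im=cv2.resize(p['pixels'][:,:,::-1],None,fx=4,fy=4,interpolation=cv2.INTER_CUBIC)
    cv2.imwrite(f'pics/{n}16c.png',im[sl[0]:sl[1],sl[2]:sl[3]])
E
```

```text
[ 483.16532041 -223.09783728  115.34764177] 70.47813586702681 [[-0.996  0.087 -0.012]
 [ 0.087  0.996  0.001]
 [ 0.012 -0.    -1.   ]]
```

View pics/side16c.png

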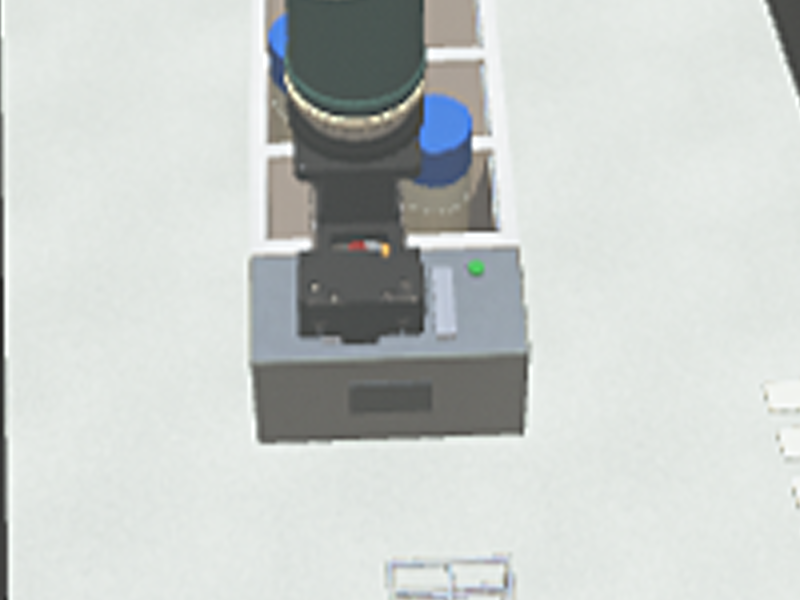

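View pics/scene16c.png

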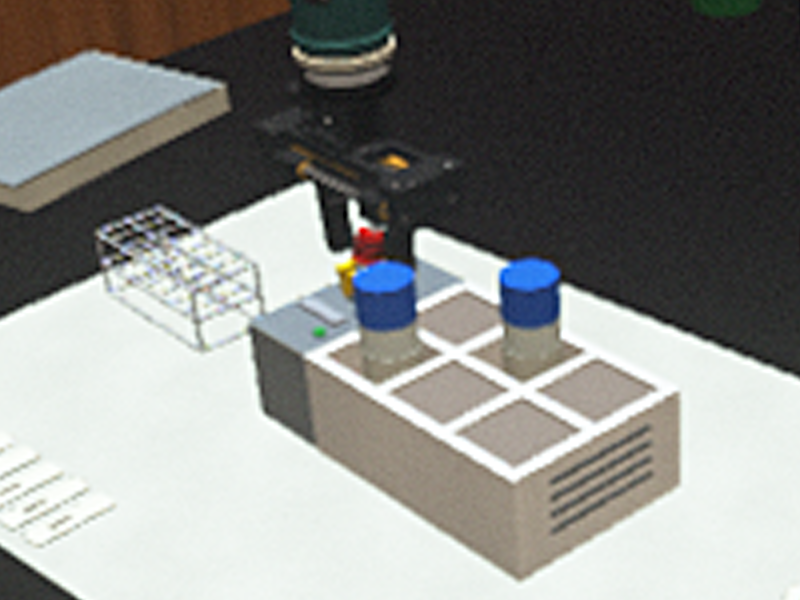

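{"api": "move_arm", "payload": {"moves": [[0.15, 0, 0.2, 0, 0, 0, 2], [0.15, 0, 0.2, 0, 0, 0, 2], [0.15, 0, 0.2, 0, 0, 0, 2], [0.15, 0, 0.2, 0, 0, 0, 2], [0.15, 0, 0.2, 0, 0, 0, 2], [0.15, 0, 0.2, 0, 0, 0, 2], [0.15, 0, 0.2, 0, 0, 0, 2]]}}

```text
clock: 23.58
eef_pos: [481.6, -223.3, 113.6]
tcp_rot: [-0.006, 0.044, 0.999, -0.0]
force: [-0.6, -2.0, 1.6]
finger_gap: 25.1
```

{"api": "move_arm", "payload": {"moves": [[0.15, 0, -0.35, 0, 0, 0, 2], [0.3, 0, -0.7, 0, 0, 0, 2], [0.45, 0, -1.05, 0, 0, 0, 2], [0.5, 0, -1.2, 0, 0, 0, 2], [0.5, 0, -1.2, 0, 0, 0, 2]]}}

```text
clock: 24.0
eef_pos: [476.5, -222.9, 125.8]
tcp_rot: [-0.006, 0.044, 0.999, -0.0]
force: [1.1, -1.6, -5.0]
finger_gap: 25.0
```

{"api": "move_arm", "payload": {"moves": [[-0.3, 0, -0.12, 0, 0, 0, 2], [-0.6, 0, -0.22, 0, 0, 0, 2], [-1.2, 0, -0.38, 0, 0, 0, 2], [-1.8, 0, -0.48, 0, 0, 0, 2], [-2.4, 0, -0.52, 0, 0, 0, 2], [-3.0, 0, -0.5, 0, 0, 0, 2], [-3.6, 0, -0.42, 0, 0, 0, 2], [-4.2, 0, -0.27, 0, 0, 0, 2], [-4.8, 0, -0.06, 0, 0, 0, 2], [-4.9, 0, -0.06, 0, 0, 0, 2], [-4.9, 0, -0.06, 0, 0, 0, 2]]}}

```text
clock: 24.92
eef_pos: [524.5, -227.1, 125.1]
tcp_rot: [-0.008, 0.043, 0.999, -0.0]
force: [-3.7, -2.3, -4.4]
finger_gap: 25.0
```

{"api": "move_arm", "payload": {"moves": [[0.15, 0, 0.4, 0, 0, 0, 2], [0.3, 0, 0.8, 0, 0, 0, 2], [0.4, 0, 1.15, 0, 0, 0, 2], [0.4, 0, 1.15, 0, 0, 0, 2], [0.4, 0, 1.15, 0, 0, 0, 4], [0.4, 0, 1.15, 0, 0, 0, 6], [0.4, 0, 1.15, 0, 0, 0, 7], [0.4, 0, 1.15, 0, 0, 0, 8], [0.4, 0, 1.15, 0, 0, 0, 8], [0.4, 0, 1.15, 0, 0, 0, 8]]}}

```text
clock: 25.75
eef_pos: [520.6, -226.6, 113.6]
tcp_rot: [-0.008, 0.043, 0.999, -0.0]
force: [0.3, 0.3, -0.1]
finger_gap: 62.9
```

{"api": "move_arm", "payload": {"moves": [[0, 0, -1, 0, 0, 0, 8], [0, 0, -3, 0, 0, 0, 8], [0, 0, -6, 0, 0, 0, 8], [0, 0, -10, 0, 0, 0, 8], [4, 0, -13, 0, 0, 0, 8], [7, 3, -16, 0, 0, 0, 8], [9, 7, -16, 0, 0, 0, 8], [9, 11, -16, 0, 0, 0, 8], [9, 15, -16, 0, 0, 0, 8], [9, 18, -16, 0, 0, 0, 8], [9, 18, -16, 0, 0, 0, 8]]}}

```text
clock: 26.67
eef_pos: [449.0, -33.4, 276.3]
tcp_rot: [-0.006, 0.04, 0.999, 0.002]
force: [-0.3, -0.7, 0.2]
finger_gap: 80.3
```

```bash
python3 - <<'E'
from h import *
v=np.load('v.npy');o=arm.observe();print(o['eef_pos'],o['clock'],o['force'])
for n,sl in (('side',(1000,1600,900,1700)),('scene',(500,1100,700,1500))):
    p=cam(n,n+'17')
    im=cv2.resize(p['pixels'][:,:,::-1],None,fx=4,fy=4,interpolation=cv2.INTER_CUBIC)
    cv2.imwrite(f'pics/{n}17c.png',im[sl[0]:sl[1],sl[2]:sl[3]])
    for r in (49,61,91): print(n,r,(proj(p,inc2w(v,[r*np.sin(.4),-165,85+r*np.cos(.4)])[0])*4-[sl[2],sl[0]]).round())
    for q,z in [('can_a_mid',86),('bottle_mid',55),('timer_mid',13),('rack_mid',32)]:
        print(q,[(d['pixel'],onz(p,d['pixel'],z)[:2].round(),d['p']) for d in arm.landmark_of(q,p)])
E
```

```text
[449.03007058 -33.43822896 276.27803809] 26.6667 [-0.34880741 -0.74797328  0.17399096]
side 49 [417. 261.]
side 61 [425. 249.]
side 91 [445. 219.]
can_a_mid [([329.0, 156.7], array([614., 445.]), 0.67), ([272.4, 143.8], array([435., 543.]), 0.41)]
bottle_mid [([265.8, 181.0], array([401., 387.]), 0.78)]
timer_mid [([307.3, 215.7], array([518., 251.]), 0.86)]
rack_mid [([331.3, 297.1], array([544., -94.]), 0.66), ([341.3, 429.7], array([ 513., -465.]), 0.65)]
scene 49 [331. 260.]
scene 61 [325. 250.]
scene 91 [309. 223.]
can_a_mid [([431.8, 313.3], array([619., 456.]), 0.87), ([515.0, 296.9], array([450., 578.]), 0.86), ([308.1, 213.9], array([476., -51.]), 0.72)]
bottle_mid [([449.0, 265.4], array([400., 389.]), 0.59)]
timer_mid [([380.2, 282.5], array([531., 260.]), 0.87)]
rack_mid [([219.1, 193.1], array([ 506., -469.]), 0.87)]
```

View pics/side17c.png

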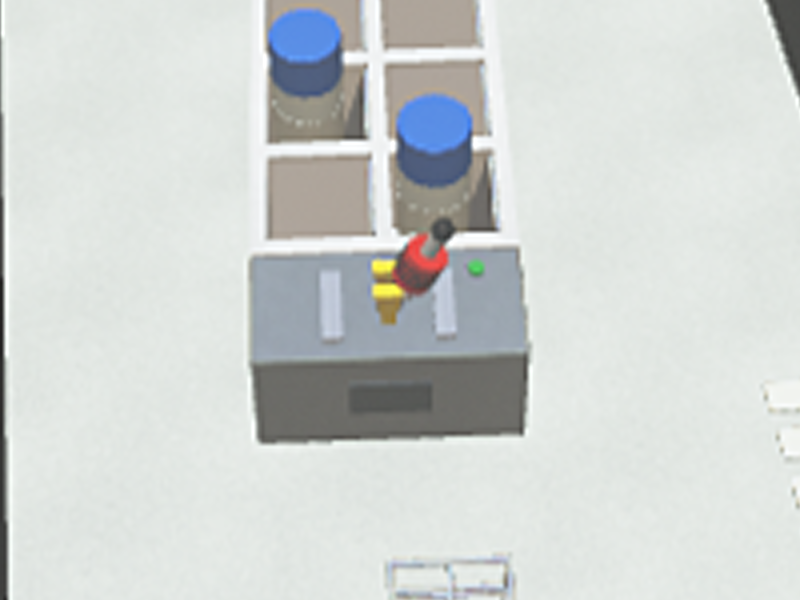

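View pics/scene17c.png

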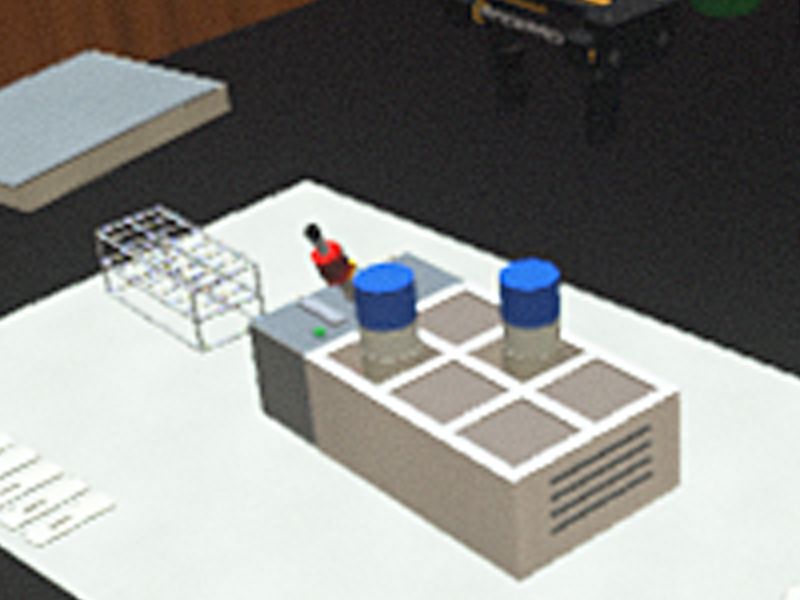

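View pics/side17.png

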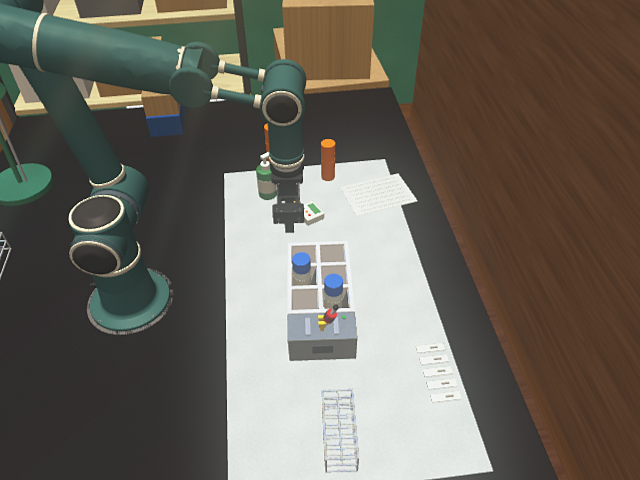

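The lever tip and collar sit at the "on, collar down" pixels. The canisters stand in wells 1 and 5, and the bystanders have not moved. Handing in.

```bash
python3 -c "
from rig import arm
print(arm.close_job())"
```

```text
the job is handed in; nothing more can be done
None
```

I put the two blue-capped canisters in the empty wells, 1 and 5, switched the incubator on and handed the job in at about 27 s of the 72 s. The hand-in reported no verdict.

- **Finding the empty wells:** Wells 2, 3 and 4 stopped hard at about 6 mm, with 22 to 33 N. Wells 1 and 5 gave way with under 1 N. I did not press well 0, as both empty ones had been found by then.
- **Canisters:** I lowered both upright to the pads. At the expected height the force rose by about 6 to 7 N, and I let go there. The last pictures show both standing upright.
- **Toggle:** I lifted the collar about 13 mm, swung the lever over to the stop, then lowered and released the collar. In the last pictures the collar and lever tip lie within a few millimetres of where "on, collar down" should put them, so I take it as locked. I did not push the lever back to test the lock.
- **Bystanders:** The bottle, timer and rack look unmoved. The network's position estimates for them scatter by 10 to 15 mm, the same as before I started. The orange look-alikes were never touched.
- **Check that failed:** In the final check the canister network missed both canisters in the side view and one in the scene view. It reported the orange look-alikes instead, so I confirmed the canisters by eye.

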